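# Set out a slide-staining station

## Task

Set out the staining station on the lab bench: stand the amber bottle in the middle square of the black board, the blue-capped white bottle in the square to its left and the yellow-capped green bottle in the square to its right (left and right as seen from the robot), each bottle wholly inside its outline and never tipped over. Stand the blue dish in the middle of the slide warmer's white plate and put the steel lid on top of the dish so that it covers the dish's mouth all round. Leave the brass weight, the rubber stopper and the orange pot where they are.

Things in the scene. Friction and masses are not known exactly. Their poses are not given: they have to be found in the camera images.
- amber_bottle: Loose reagent bottle, about 140 g, upright: round body 40 mm diameter up to 60 mm, shoulder narrowing to 70 mm, cap 28 mm diameter from 70 to 90 mm (total height 90 mm). Origin: centre of its underside, z up its axis. Amber glass with a black cap.
- white_bottle: Loose reagent bottle, about 140 g, upright: round body 40 mm diameter up to 60 mm, shoulder narrowing to 70 mm, cap 28 mm diameter from 70 to 90 mm (total height 90 mm). Origin: centre of its underside, z up its axis. White plastic with a blue cap.
- green_bottle: Loose reagent bottle, about 140 g, upright: round body 40 mm diameter up to 60 mm, shoulder narrowing to 70 mm, cap 28 mm diameter from 70 to 90 mm (total height 90 mm). Origin: centre of its underside, z up its axis. Green plastic with a yellow cap.
- dish: Loose open round dish of blue ceramic, about 120 g, outside diameter 60 mm, height 28 mm, wall 4 mm (mouth 52 mm). Origin: centre of its underside, z up.
- lid: Loose flat steel lid, about 70 g, a disc of 68 mm diameter and 5 mm thick with an upright round red knob of 16 mm diameter on its centre, from 5 to 33 mm height. It lies flat, knob up, and goes onto the dish that way, resting on the dish's rim (28 mm over the dish's underside). Origin: centre of the disc's underside, z up.
- board: Fixed flat black plastic board, 90 mm (its x) by 250 mm (its y), 8 mm thick, with three white outlined squares of 60 mm side in a row along its y. Origin: centre of its underside; the squares' centres are at its y = +85 mm (the left one as seen from the robot), 0 and -85 mm, x = 0; its upper face is at z = 8 mm. It is turned at most 0.25 rad from the world axes.
- warmer: Fixed slide warmer, a grey housing 160 mm (its x) by 140 mm (its y), with two black knobs on its front (-x, towards the robot), and on top a white square plate of 120 mm side whose upper face is 60 mm above the bench. Origin: centre of the housing's underside; the plate's centre is at its x = +12 mm, y = 0.
- weight: Bystander: loose brass weight, 26 mm diameter, 36 mm high. Origin: centre of its underside.
- stopper: Bystander: loose dark rubber stopper, 28 mm diameter, 25 mm high. Origin: centre of its underside.
- film_pot: Bystander: loose small orange plastic pot, 26 mm diameter, 30 mm high. Origin: centre of its underside.
Mind the look-alikes: they are no part of the job. Of the things that look like the dish, the middle-sized one is meant.

How it is judged (in metres and radians):
At the end, for the whole second after the job is handed in: Amber bottle in the middle square, white in the left (+y), green in the right, each within 13 mm of the centre along board x and y; dish on the plate within 15 mm of its centre along warmer x and y; lid flat on the rim, centred within 9 mm; all upright within 0.12 rad, at rest, released (x of amber_bottle in the frame of board between -0.013 and 0.013 m and y of amber_bottle in the frame of board between -0.013 and 0.013 m and z of amber_bottle in the frame of board between 0.004 and 0.012 m and x of white_bottle in the frame of board between -0.013 and 0.013 m and y of white_bottle in the frame of board between 0.072 and 0.098 m and z of white_bottle in the frame of board between 0.004 and 0.012 m and x of green_bottle in the frame of board between -0.013 and 0.013 m and y of green_bottle in the frame of board between -0.098 and -0.072 m and z of green_bottle in the frame of board between 0.004 and 0.012 m and x of dish in the frame of warmer between -0.003 and 0.027 m and y of dish in the frame of warmer between -0.015 and 0.015 m and z of dish in the frame of warmer between 0.056 and 0.064 m and horizontal distance between lid and dish below 0.009 m and z of lid in the frame of dish between 0.024 and 0.032 m and angle between each of amber_bottle, white_bottle, green_bottle, dish, lid's own z axis and vertical below 0.12 rad and linear speed of each of amber_bottle, white_bottle, green_bottle, dish, lid below 0.02 m/s and contact force between each of amber_bottle, white_bottle, green_bottle, dish, lid and the fingers below 0.1 N); the robot touches nothing.
It fails at once if a bottle is tipped over (beyond 0.6 rad) (angle between any of amber_bottle, white_bottle, green_bottle's own z axis and vertical above 0.6 rad).
It fails at once if a bystander (brass weight, stopper, orange pot) is moved by more than 20 mm (distance of any of weight, stopper, film_pot from where it was at the start of the episode above 0.02 m).
It also fails if it takes over 99 s, if anything falls off the work surface, if the arm or the gripper's body presses on something with over 40 N, if the wrist force passes 120 N, or if a joint passes its speed limit or range.

## Robot

A 6-joint arm with a two-finger parallel gripper is mounted at the origin on the work surface. World frame = base frame: x ahead of the robot, y to its left, z up, the work surface at z = 0. Lengths are in mm, angles in rad, forces in N, time in s.
With the tool pointing down it reaches from about 375 to 925 mm from the base axis. Payload 5.7 kg.
Tool frame: the origin (TCP) lies at the very end of the fingers, on their centre line; the grasp point (between the pads) lies 19 mm behind it (tcp_to_grasp is the distance from the TCP to the grasp point, in mm); z points along the fingers, y is the direction in which the jaws open and shut (so a half turn about z gives the same grasp; the last joint's range is limited). The gripper opens to 85 mm and grips with 20 to 120 N. Pads are 22 mm wide; open, the fingers measure 114 mm over their backs; the gripper's body (76 mm by 85 mm) begins 54 mm behind the grasp point. The pads swing forward as they close: fully open they stand 13 mm farther back than shut.
Start: joints at [-1.405, 0.359, 1.51, -0, 1.272, -0.115], TCP at [166.26, -576.473, 231.267] pointing down, gripper open.
Joint ranges: [-2.97, 2.97], [-1.01, 2.36], [0.21, 2.38], [-0.96, 4.11], [0.2, 2.71], [-2.98, 2.98]. Speed limits (rad/s): [2.39, 2.39, 3.14, 3.14, 3.14, 3.14].

## Interface

Orientations are given as a rotation vector (axis times angle).
In Python, from station import get_state, get_image, camera_info, job_done, tcp_to_grasp gives the robot as it stands.
- The arm moves only by the shell command python3 -m pendant 'ROWS' [FORCE]. ROWS is JSON, a list that holds one entry, the list of rows, each a list of 5 numbers: the shift along the world's x, y, z in m, then the turn about the world's z in rad, then the finger opening in m, from 0 to 0.0854. In form: [[[x, y, z, spin, gripper], ...]]. A call has 1 to 12 rows; each row shifts and turns the commanded pose from where the row before left it; what a row does not reach is not made up. A row lasts 1/12 s, in which the tool goes at most 41.7 mm and 7.16 degrees, less where a joint would pass 70% of its speed; a pose out of reach is approached as far as the arm can. A call is refused whole if a number of a shift passes 0.0417 or a number of a turn 0.125, either way. A call with a gripper value outside its range is refused whole. The fingers move at their own pace and stop on an object; FORCE is the grip in N (left out, the last holds). Time passes only in rows, so rows that do not move let the fingers close. It gives the time, the measured TCP pose, the force and the opening at its end, in the units of the state.
- get_state(): the state, without advancing time (a new reading comes with each control period).
- get_image(name): name is "scene" or "top" or "wrist"; returns the picture (420x560x3 uint8, blue, green, red); there is no depth.
- camera_info(name): a dict with "camera_matrix" (3x3 intrinsics, pixels), "position" and "orientation" of the camera in the world; the wrist camera has in their place "T_tool_cam" (4x4, takes a point from camera to tool coordinates, whose origin is the TCP and whose axes are the flange's). Camera axes: x right, y down, z forward; pixel columns grow to the right and rows downward; lengths in mm; the calibration is good to about 2 mm. A picture is of the moment at which its call begins: read the wrist's pose just before it. camera_info takes no time and is no camera call.
- job_done(): hands the job in, once; it reports no verdict.
The state is a dict: "t": time; "joint_pos": joint angles; "qd": joint speeds; "joint_efforts": joint torques, N m; "ee_pos": TCP position; "ee_rot": TCP orientation; "contact_force": force on the tool from outside, world axes, zero at the start; "wrist_torque": the same for the moment, N m; "grip_width": opening from 0.0 (shut) to 1.0 (fully open).
Only numpy, scipy, OpenCV 4.12 (cv2) and the standard library are available. Lean on these libraries where they do the work, as an engineer would, in place of code of your own. Each camera call takes 0.05 s, during which the arm holds its last target.

## Working session

There is one attempt and no reset: what is moved stays moved. The work goes in short steps, Python scripts to look and compute and a shell command to move; the robot and the scene stay as the last step left them, time stands still between calls to the robot, and variables do not carry over. Pictures are saved under pics/ and viewed, and the job is handed in when it is done.

```bash
ls; mkdir -p pics; python3 - <<'E'
from station import *
import cv2
s=get_state();print(s)
print(tcp_to_grasp)
for n in("scene","top","wrist"):
    print(n,camera_info(n)); cv2.imwrite(f"pics/{n}0.png",get_image(n))
E
```

```text
pics
{'t': 0.0, 'joint_pos': array([-1.40509462e+00,  3.59516627e-01,  1.51144949e+00, -1.26530599e-05,
        1.27249012e+00, -1.15091323e-01]), 'qd': array([ 0.00073334,  0.00152286, -0.00041771,  0.00024328,  0.00054585,
       -0.00101397]), 'joint_efforts': array([ 7.72763942e-04, -5.27624345e+01, -2.78621274e+01, -1.48159177e-05,
        1.32951007e-02,  1.95715853e-05]), 'ee_pos': array([ 166.14991088, -575.82192672,  230.44017029]), 'ee_rot': array([-3.10883605e+00, -4.39366227e-01,  9.29992516e-05]), 'contact_force': array([ 0.6139554 , -0.46085554,  0.82708923]), 'wrist_torque': array([-0.02226907, -0.0183276 ,  0.04658149]), 'grip_width': 0.9990703619411795}
18.700000000000003
scene {'camera_matrix': array([[540.27692642,   0.        , 280.36747411],
       [  0.        , 540.27692642, 215.46572132],
       [  0.        ,   0.        ,   1.        ]]), 'position': array([ 992.45310382, -763.99097258, 1006.33249804]), 'orientation': array([-2.32641661, -0.72044177,  0.28961244])}
top {'camera_matrix': array([[393.3423101 ,   0.        , 286.12265579],
       [  0.        , 393.3423101 , 215.3304284 ],
       [  0.        ,   0.        ,   1.        ]]), 'position': array([321.37818564, -28.5804922 , 839.41197158]), 'orientation': array([-2.10063924,  2.1132295 , -0.22292914])}
wrist {'camera_matrix': array([[365.0007656 ,   0.        , 283.0348861 ],
       [  0.        , 365.0007656 , 208.09633823],
       [  0.        ,   0.        ,   1.        ]]), 'T_tool_cam': array([[ 1.27968792e-03, -9.64656892e-01, -2.63506059e-01,
         6.67605270e+01],
       [ 9.99999023e-01,  1.08641509e-03,  8.79178543e-04,
        -4.47149588e-01],
       [-5.61828684e-04, -2.63506926e-01,  9.64657340e-01,
        -1.43208286e+02],
       [ 0.00000000e+00,  0.00000000e+00,  0.00000000e+00,
         1.00000000e+00]])}
```

View pics/top0.png

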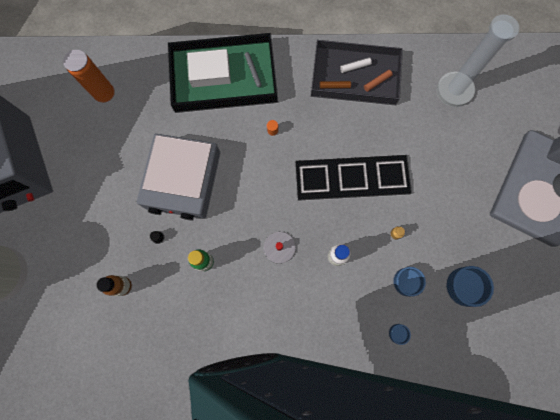

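View pics/scene0.png

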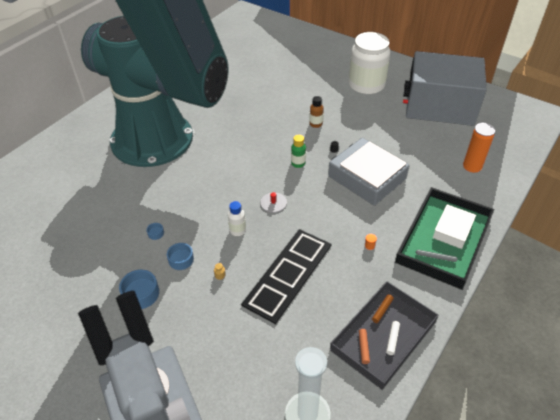

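View pics/wrist0.png

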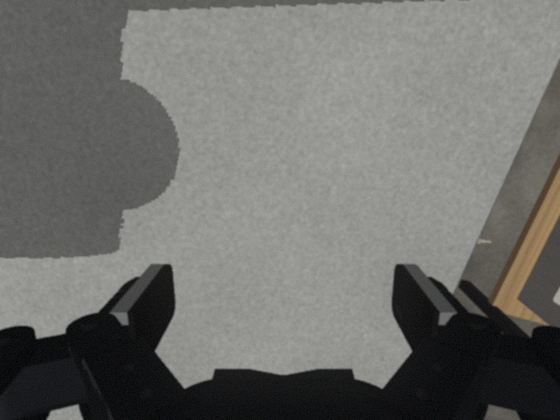

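```bash
cat > h.py <<'E'
import numpy as np,cv2
from station import *
from scipy.spatial.transform import Rotation as R
def cam(n,st=None):
    c=camera_info(n);K=np.array(c["camera_matrix"])
    if n=="wrist":
        st=st or get_state()
        T=np.array(c["T_tool_cam"]);Rt=R.from_rotvec(st["ee_rot"]).as_matrix()
        return K,Rt@T[:3,:3],Rt@T[:3,3]+np.array(st["ee_pos"])
    return K,R.from_rotvec(c["orientation"]).as_matrix(),np.array(c["position"])
def ray(C,u,v,z):
    K,Rm,p=C;d=Rm@np.linalg.solve(K,[u,v,1]);return (p+d*(z-p[2])/d[2])
def proj(C,P):
    K,Rm,p=C;q=K@(Rm.T@(np.asarray(P,float)-p));return q[:2]/q[2]
E
python3 - <<'E'
from h import *
im=cv2.imread('pics/top0.png')
def crop(n,x,y,w,h,s): cv2.imwrite(n,cv2.resize(im[y:y+h,x:x+w],None,fx=s,fy=s,interpolation=cv2.INTER_CUBIC))
crop('pics/c1.png',90,120,200,150,4)
crop('pics/c2.png',290,140,200,150,4)
crop('pics/c3.png',90,200,200,100,4); crop('pics/c4.png',370,220,130,130,5)
C=cam('top')
for n,(u,v,z) in dict(amber=(105,285,90),green=(195,257,90),white=(342,252,90),lid=(280,247,33),dish=(409,282,28),small=(400,334,15),large=(469,287,30)).items(): 
  P=ray(C,u,v,z); print(n,P.round(),np.hypot(*P[:2]).round(), proj(cam('scene'),P).round())
E
```

```text
amber [352. 315.  90.] 473.0 [315.  99.]
green [404. 148.  90.] 430.0 [298. 138.]
white [ 412. -133.   90.] 433.0 [234. 205.]
lid [430. -13.  33.] 430.0 [271. 194.]
dish [ 357. -275.   28.] 451.0 [179. 251.]
small [ 255. -254.   15.] 360.0 [154. 230.]
large [ 347. -395.   30.] 526.0 [138. 284.]
```

View pics/c1.png

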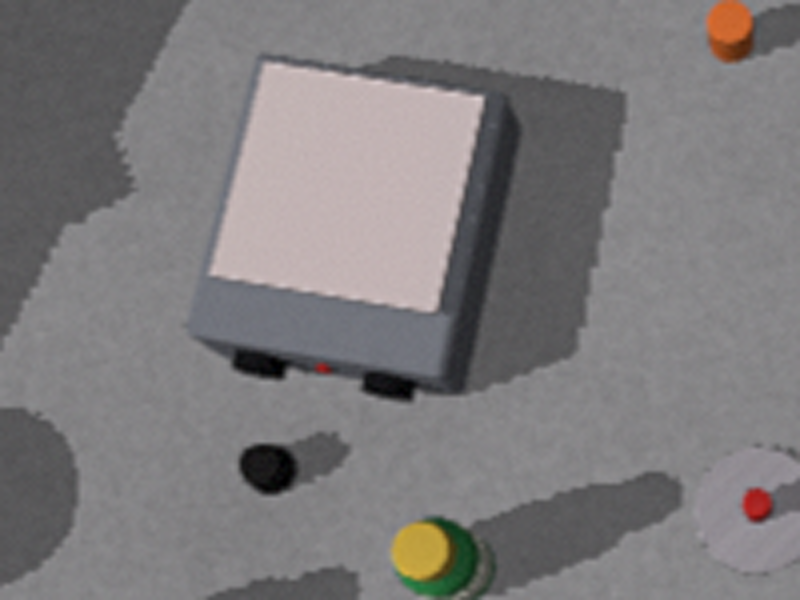

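View pics/c2.png

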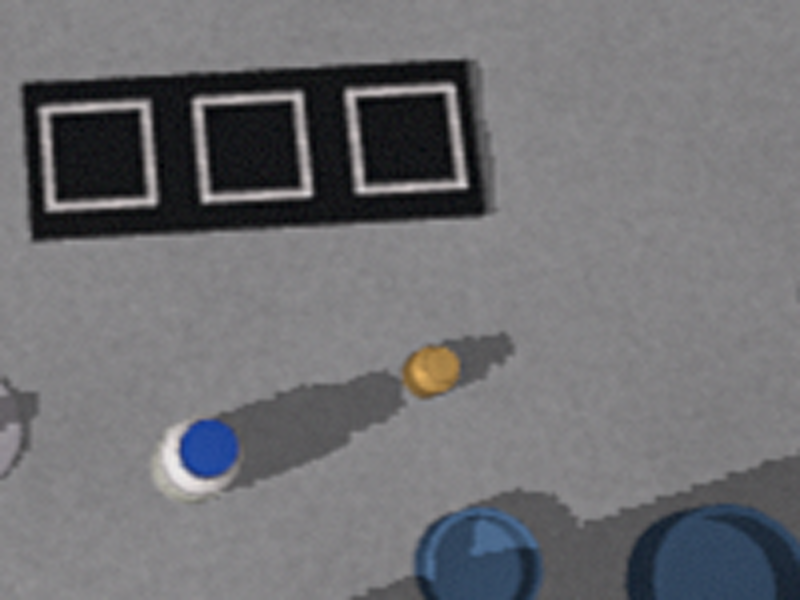

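View pics/c3.png

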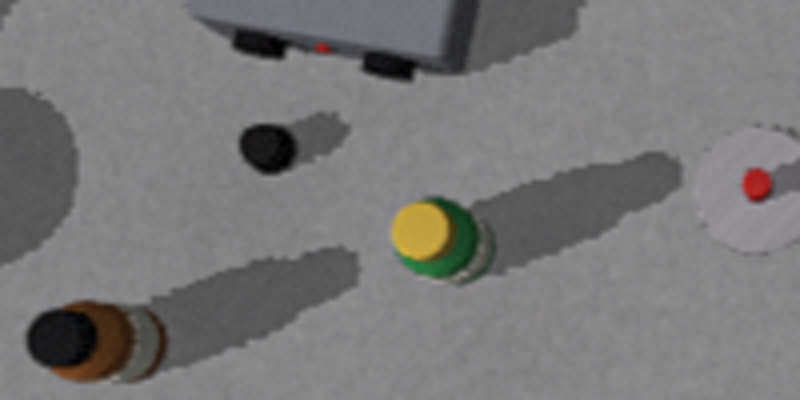

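View pics/c4.png

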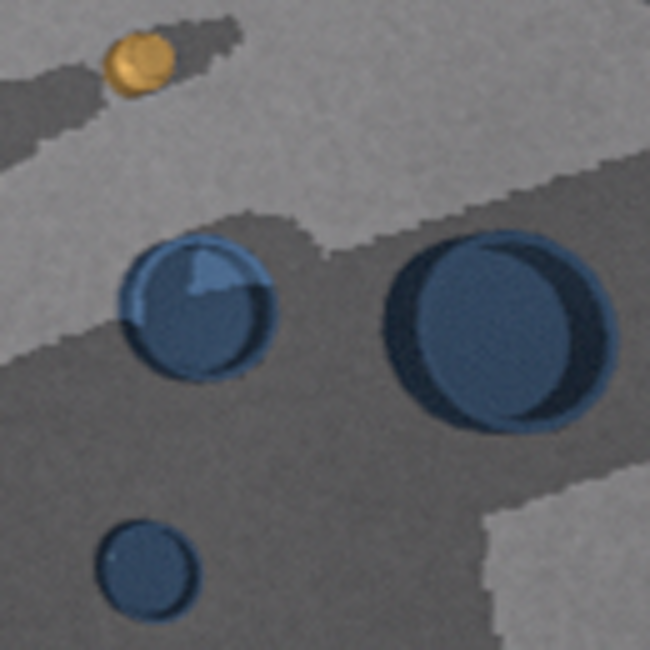

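```bash
python3 - <<'E'
from h import *
top=cv2.imread('pics/top0.png');sc=cv2.imread('pics/scene0.png')
def seg(im,box,f):
    x,y,w,h=box;s=im[y:y+h,x:x+w].astype(int);b,g,r=s[...,0],s[...,1],s[...,2]
    m=f(b,g,r).astype(np.uint8);n,l,st,c=cv2.connectedComponentsWithStats(m);i=1+st[1:,4].argmax();return c[i]+[x,y],st[i,4]
Ct,Cs=cam('top'),cam('scene')
blk=lambda b,g,r:(b+g+r<110)
J=dict(amber=((93,272,25,25),(306,94,20,15),blk,82),
green=((185,245,30,30),(285,130,25,20),lambda b,g,r:(r>130)&(b<90)&(g>100),82),
white=((328,240,30,30),(222,198,25,20),lambda b,g,r:(b>120)&(r<70),82),
knob=((265,235,30,30),(262,185,22,22),lambda b,g,r:(r>120)&(b<70)&(g<70),30),
dish=((390,262,36,38),(163,242,34,32),lambda b,g,r:(b>r+25),28))
for n,(bt,bs,f,z) in J.items():
    for w,im,box,C in(('top',top,bt,Ct),('scene',sc,bs,Cs)):
        c,a=seg(im,box,f)
        zz=[90 if w=='top' else 82,82][0] if z==82 else z
        if n=='knob': zz=33 if w=='top' else 22
        if n=='dish': zz=20
        print(n,w,c.round(1),a,'z',zz,ray(Ct if w=='top' else Cs,*c,zz).round(1))
pl=np.array([(262,62),(486,95),(440,312),(209,275)])/4+[90,120]-.4
P=np.array([ray(Ct,*p,60) for p in pl]);print('plate',P.round(1),P.mean(0).round(1),[np.linalg.norm(P[i]-P[i-1]).round(1) for i in range(4)])
e=(P[0]-P[3]+P[1]-P[2]);print('yaw',np.arctan2(e[1],e[0]))
bd=np.array([(22,84),(472,59),(488,214),(33,241)])/4+[290,140]-.4
B=np.array([ray(Ct,*p,8) for p in bd]);print('board',B.round(1),B.mean(0).round(1),[np.linalg.norm(B[i]-B[i-1]).round(1) for i in range(4)])
e=(B[0]-B[1]+B[3]-B[2]);u=e/np.linalg.norm(e);print('yaw',np.arctan2(-u[0],u[1]))
for k in(85,0,-85):
  q=B.mean(0)+u*k;print(k,q.round(1),proj(Ct,q).round(1),proj(Cs,q).round(1))
print('plate centre in scene',proj(Cs,P.mean(0)).round(1))
for n,u,v,z in(('weight',398,231,36),('stopper',157,236,25),('pot',272,125,30)):print(n,ray(Ct,u,v,z).round())
E
```

```text
amber top [105.6 284.2] 206 z 90 [354.  313.8  90. ]
amber scene [316.1 103.4] 27 z 82 [359.8 308.1  82. ]
green top [194.7 257.3] 154 z 90 [403.6 148.3  90. ]
green scene [298.2 142.3] 59 z 82 [409.4 141.5  82. ]
white top [341.7 251.6] 158 z 90 [ 412.8 -132.3   90. ]
white scene [234.8 207.8] 95 z 82 [ 414.7 -133.6   82. ]
knob top [278.8 245.4] 40 z 33 [433.3 -10.9  33. ]
knob scene [272.9 198.1] 36 z 22 [436.3 -13.1  22. ]
dish top [409.3 281. ] 715 z 20 [ 359.8 -278.7   20. ]
dish scene [179.8 255.7] 591 z 20 [ 362.9 -280.4   20. ]
plate [[667.1 251.   60. ]
 [647.6 131.2  60. ]
 [529.2 150.7  60. ]
 [549.7 270.6  60. ]] [598.4 200.9  60. ] [np.float64(119.1), np.float64(121.3), np.float64(120.0), np.float64(121.7)]
yaw -0.16439982405680717
board [[ 627.   -47.     8. ]
 [ 640.  -298.7    8. ]
 [ 550.2 -301.     8. ]
 [ 536.6  -52.1    8. ]] [ 588.4 -174.7    8. ] [np.float64(90.5), np.float64(252.0), np.float64(89.8), np.float64(249.3)]
yaw 0.05306754655375303
85 [583.9 -89.8   8. ] [314.7 179. ] [305.6 247.5]
0 [ 588.4 -174.7    8. ] [353.1 176.8] [286.8 272.8]
-85 [ 592.9 -259.6    8. ] [391.4 174.6] [266.6 300.2]
plate centre in scene [372.6 163.3]
weight [ 461. -258.   36.]
stopper [456. 245.  25.]
pot [703.   4.  30.]
```

```bash
python3 -m pendant '[[[0.021,0.033,-0.008,0,0.085],[0.021,0.033,-0.008,0,0.085],[0.021,0.033,-0.008,0,0.085],[0.021,0.033,-0.008,0,0.085],[0.021,0.033,-0.008,0,0.085],[0.021,0.033,-0.008,0,0.085],[0.021,0.033,-0.008,0,0.085],[0.021,0.033,-0.008,0,0.085],[0.021,0.033,-0.008,0,0.085],[0,0,0,0,0.085]]]' 40
python3 - <<'E'
from h import *
s=get_state();C=cam('wrist',s);im=get_image('wrist')
print(s['ee_pos'],s['t'],s['joint_pos'])
for p in((360,-279,28),): print(proj(C,p))
cv2.circle(im,tuple(int(a) for a in proj(C,(360,-279,28))),3,(0,0,255),-1)
for a in np.linspace(0,6.28,40): cv2.circle(im,tuple(int(v) for v in proj(C,(360+30*np.cos(a),-279+30*np.sin(a),28))),1,(0,0,255),-1)
cv2.imwrite('pics/w1.png',im)
E
```

```text
t: 0.98
ee_pos: [356.2, -272.5, 157.7]
ee_rot: [-3.104, -0.446, 0.002]
contact_force: [-0.9, -0.0, 0.1]
grip_width: 0.995
[ 356.19217626 -272.52649027  157.66278065] 0.9833 [-0.80956466  0.2355681   1.91155823  0.00314408  0.99992205  0.47436272]
[293.81930864 196.02792152]
```

View pics/w1.png

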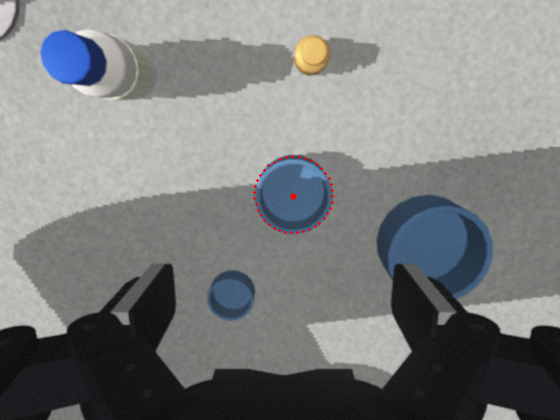

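```bash
python3 -m pendant '[[[0.002,-0.003,-0.035,0,0.085],[0.002,-0.0035,-0.035,0,0.085],[0,0,-0.035,0,0.085],[0,0,-0.030,0,0.085],[0,0,-0.017,0,0.085],[0,0,0,0,0.05],[0,0,0,0,0.05],[0,0,0,0,0.05],[0,0,0,0,0.05]]]' 40
```

```text
t: 1.78
ee_pos: [359.9, -287.3, 8.6]
ee_rot: [3.109, 0.439, 0.002]
contact_force: [0.3, 0.2, -2.0]
grip_width: 0.674
```

```bash
python3 -m pendant '[[[0,0,0,0,0.05],[0,0,0.02,0,0.05],[0,0,0.036,0,0.05],[0,0,0.036,0,0.05],[0,0,0.036,0,0.05],[0.017,0.035,0.01,0,0.05],[0.017,0.035,0,0,0.05],[0.017,0.035,0,0,0.05],[0.017,0.035,0,0,0.05],[0.017,0.035,0,0,0.05],[0.017,0.035,0,0,0.05]]]' 40
```

```text
t: 2.7
ee_pos: [462.1, -74.4, 146.6]
ee_rot: [3.11, 0.439, 0.004]
contact_force: [1.4, -0.3, -1.0]
grip_width: 0.677
```

```bash
python3 -m pendant '[[[0.017,0.035,0,0,0.05],[0.017,0.035,0,0,0.05],[0.017,0.035,0,0,0.05],[0.017,0.035,0,0,0.05],[0.017,0.035,0,0,0.05],[0.017,0.035,0,0,0.05],[0.017,0.035,0,0,0.05],[0.0157,0.031,0,0,0.05],[0,0,-0.03,0,0.05],[0,0,0,0,0.05],[0,0,0,0,0.05]]]'
python3 - <<'E'
from h import *
s=get_state();C=cam('wrist',s);im=get_image('wrist')
print(s['ee_pos'],s['joint_pos'])
z=60
for a in((598.4,200.9,60),(667.1,251,60),(647.6,131.2,60),(529.2,150.7,60),(549.7,270.6,60)): cv2.circle(im,tuple(int(v) for v in proj(C,a)),2,(0,0,255),-1)
cv2.imwrite('pics/w2.png',im)
E
```

```text
t: 3.62
ee_pos: [594.4, 200.1, 114.7]
ee_rot: [3.11, 0.441, -0.005]
contact_force: [0.1, -0.1, -0.9]
grip_width: 0.677
[594.36553462 200.12462134 114.70898808] [ 2.14781565e-01  5.16451813e-01  1.56711558e+00 -1.63399659e-04
  1.06121037e+00  1.50366894e+00]
```

View pics/w2.png

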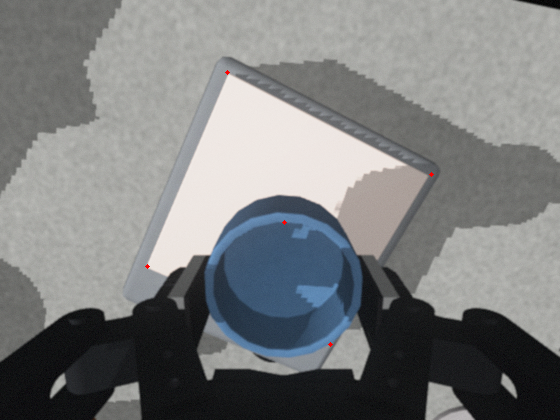

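```bash
python3 -m pendant '[[[0.001,0,-0.025,0,0.05],[0,0,-0.015,0,0.05],[0,0,-0.006,0,0.05],[0,0,0,0,0.05],[0,0,0,0,0.05],[0,0,0,0,0.0854],[0,0,0,0,0.0854],[0,0,0,0,0.0854],[0,0,0.03,0,0.0854],[0,0,0.04,0,0.0854],[0,0,0.04,0,0.0854]]]'
python3 - <<'E'
from h import *
s=get_state();C=cam('wrist',s);im=get_image('wrist')
print(s['ee_pos'])
for a in np.linspace(0,6.28,40): cv2.circle(im,tuple(int(v) for v in proj(C,(598.4+30*np.cos(a),201+30*np.sin(a),88))),1,(0,0,255),-1)
cv2.imwrite('pics/w3.png',im)
E
```

```text
t: 4.58
ee_pos: [596.0, 199.8, 180.0]
ee_rot: [3.111, 0.44, -0.004]
contact_force: [1.2, 0.7, 0.1]
grip_width: 1.003
[595.98307667 199.82989535 180.00378597]
```

View pics/w3.png

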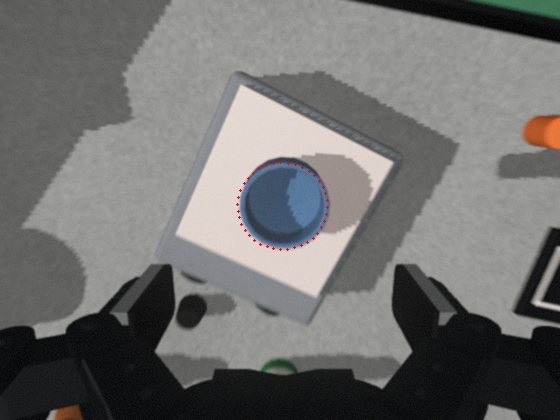

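```bash
python3 -m pendant '[[[-0.023,-0.030,0,0,0.06],[-0.023,-0.030,0,0,0.06],[-0.023,-0.030,0,0,0.06],[-0.023,-0.030,0,0,0.06],[-0.023,-0.030,0,0,0.06],[-0.023,-0.030,0,0,0.06],[-0.023,-0.032,-0.01,0,0.06],[0,0,-0.04,0,0.06],[0,0,0,0,0.06]]]'
python3 - <<'E'
from h import *
s=get_state();C=cam('wrist',s);im=get_image('wrist')
print(s['ee_pos'])
for r,z,x,y in((34,5,435,-12),(8,33,435,-12)):
  for a in np.linspace(0,6.28,40): cv2.circle(im,tuple(int(v) for v in proj(C,(x+r*np.cos(a),y+r*np.sin(a),z))),1,(0,255,255),-1)
cv2.imwrite('pics/w4.png',im)
E
```

```text
t: 5.38
ee_pos: [431.9, -12.9, 126.1]
ee_rot: [-3.109, -0.434, 0.009]
contact_force: [-1.9, 0.1, -1.1]
grip_width: 0.701
[431.90424142 -12.87574285 126.10654792]
```

View pics/w4.png

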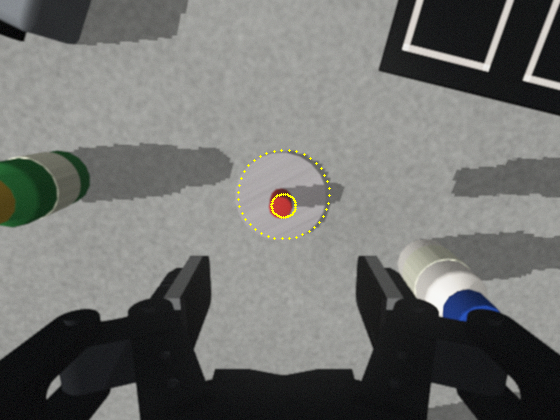

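```bash
python3 -m pendant '[[[-0.001,0,-0.035,0,0.05],[0,0,-0.035,0,0.05],[0,0,-0.031,0,0.05],[0,0,-0.018,0,0.04],[0,0,0,0,0.04],[0,0,0,0,0],[0,0,0,0,0],[0,0,0,0,0],[0,0,0,0,0],[0,0,0,0,0]]]' 40
```

```text
t: 6.27
ee_pos: [436.6, -12.0, 11.8]
ee_rot: [3.11, 0.439, 0.006]
contact_force: [-0.9, 1.5, 8.5]
grip_width: 0.166
```

```bash
python3 -m pendant '[[[0,0,0.01,0,0],[0,0,0.03,0,0],[0,0,0.035,0,0],[0,0,0.035,0,0],[0.015,0.019,0.03,0,0],[0.025,0.032,0,0,0],[0.025,0.032,0,0,0],[0.025,0.032,0,0,0],[0.025,0.032,0,0,0],[0.025,0.032,0,0,0],[0.025,0.034,0,0,0],[0,0,0,0,0]]]'
python3 -m pendant '[[[0,0,0,0,0],[0,0,0,0,0]]]'
python3 - <<'E'
from h import *
s=get_state();C=cam('wrist',s);im=get_image('wrist')
print(s['ee_pos'])
for r,z,x,y in((30,88,598.7,200.7),):
  for a in np.linspace(0,6.28,40): cv2.circle(im,tuple(int(v) for v in proj(C,(x+r*np.cos(a),y+r*np.sin(a),z))),1,(0,0,255),-1)
t=s['ee_pos']
for a in np.linspace(0,6.28,40): cv2.circle(im,tuple(int(v) for v in proj(C,(t[0]-1.5+34*np.cos(a),t[1]-.4+34*np.sin(a),t[2]-6.8))),1,(0,255,255),-1)
cv2.imwrite('pics/w5.png',im)
E
```

```text
t: 7.27
ee_pos: [605.0, 206.6, 151.7]
ee_rot: [-3.107, -0.443, -0.012]
contact_force: [2.1, 0.0, -0.7]
grip_width: 0.172
t: 7.43
ee_pos: [598.7, 200.3, 150.4]
ee_rot: [3.11, 0.441, -0.002]
contact_force: [0.1, -0.3, -1.7]
grip_width: 0.168
[598.71489845 200.32268242 150.38470814]
```

View pics/w5.png

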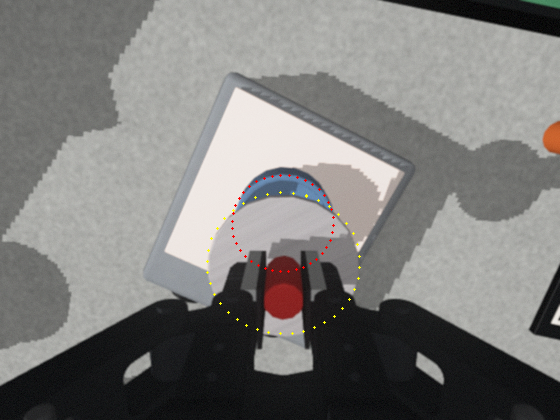

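```bash
python3 -m pendant '[[[0.001,0.001,-0.025,0,0],[0,0,-0.015,0,0],[0,0,-0.006,0,0],[0,0,-0.003,0,0],[0,0,0,0,0],[0,0,0,0,0]]]'
```

```text
t: 7.98
ee_pos: [600.9, 201.1, 102.1]
ee_rot: [-3.111, -0.439, -0.001]
contact_force: [0.1, 0.1, -0.8]
grip_width: 0.167
```

```bash
python3 -m pendant '[[[0,0,-0.002,0,0],[0,0,0,0,0],[0,0,0,0,0],[0,0,0,0,0.04],[0,0,0,0,0.04],[0,0,0,0,0.04],[0,0,0.02,0,0.05],[0,0,0.035,0,0.05],[0,0,0.035,0,0.05],[0,0,0,0,0.06]]]'
python3 - <<'E'
from h import *
s=get_state();C=cam('wrist',s);im=get_image('wrist')
print(s['ee_pos'])
for r,z,x,y in((34,93,598.7,200.7),(8,121,598.7,200.7)):
  for a in np.linspace(0,6.28,40): cv2.circle(im,tuple(int(v) for v in proj(C,(x+r*np.cos(a),y+r*np.sin(a),z))),1,(0,255,255),-1)
cv2.imwrite('pics/w6.png',im)
E
```

```text
t: 8.82
ee_pos: [605.1, 202.7, 196.5]
ee_rot: [-3.11, -0.44, -0.018]
contact_force: [1.0, -0.7, 1.4]
grip_width: 0.698
[605.05216487 202.68808706 196.54484331]
```

View pics/w6.png

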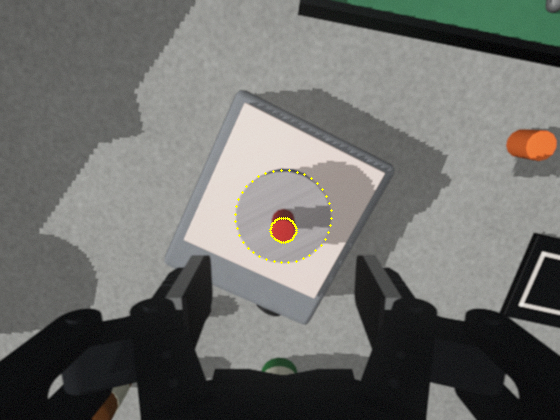

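```bash
python3 -m pendant '[[[-0.035,0.0155,0,0,0.07],[-0.035,0.0155,0,0,0.07],[-0.035,0.0155,0,0,0.07],[-0.035,0.0155,0,0,0.07],[-0.035,0.0155,0,0,0.07],[-0.035,0.0155,0,0,0.07],[-0.034,0.016,0,0,0.07],[0,0,0,0,0.07],[0,0,0,0,0.07]]]'
python3 - <<'E'
from h import *
s=get_state();C=cam('wrist',s);im=get_image('wrist')
print(s['ee_pos'],s['joint_pos'])
for r,z,x,y in((14,90,357,311),(20,0,357,311),(20,60,357,311)):
  for a in np.linspace(0,6.28,40): cv2.circle(im,tuple(int(v) for v in proj(C,(x+r*np.cos(a),y+r*np.sin(a),z))),1,(0,0,255),-1)
cv2.imwrite('pics/w7.png',im)
E
```

```text
t: 9.62
ee_pos: [354.3, 310.7, 188.6]
ee_rot: [3.109, 0.445, -0.003]
contact_force: [0.6, 0.2, -0.1]
grip_width: 0.821
[354.26385408 310.72565845 188.55247975] [5.73208779e-01 2.23310499e-01 1.83177923e+00 9.89558483e-05
 1.08831900e+00 1.85978565e+00]
```

View pics/w7.png

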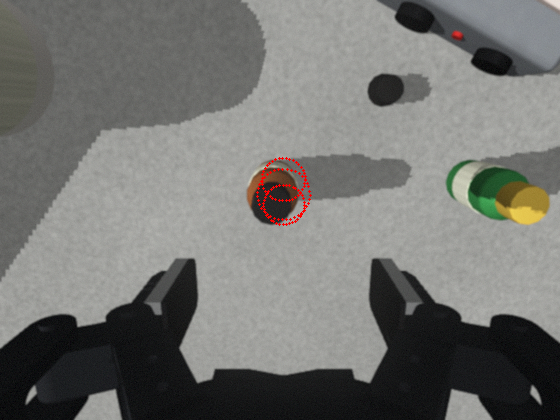

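```bash
python3 - <<'E'
from h import *
im=get_image('wrist');s=get_state();C=cam('wrist',s);print(s['ee_pos'])
cv2.imwrite('pics/w8.png',cv2.resize(im[140:260,200:360],None,fx=5,fy=5,interpolation=cv2.INTER_CUBIC))
for x,y in((354,314),(355,318)): print(proj(C,(x,y,90)),proj(C,(x,y,0)))
E
```

```text
[357.15924791 310.57320757 189.01072822]
[277.27673318 211.89776334] [278.67443414 185.40146094]
[272.08929408 208.99738549] [274.82153404 183.20294914]
```

View pics/w8.png

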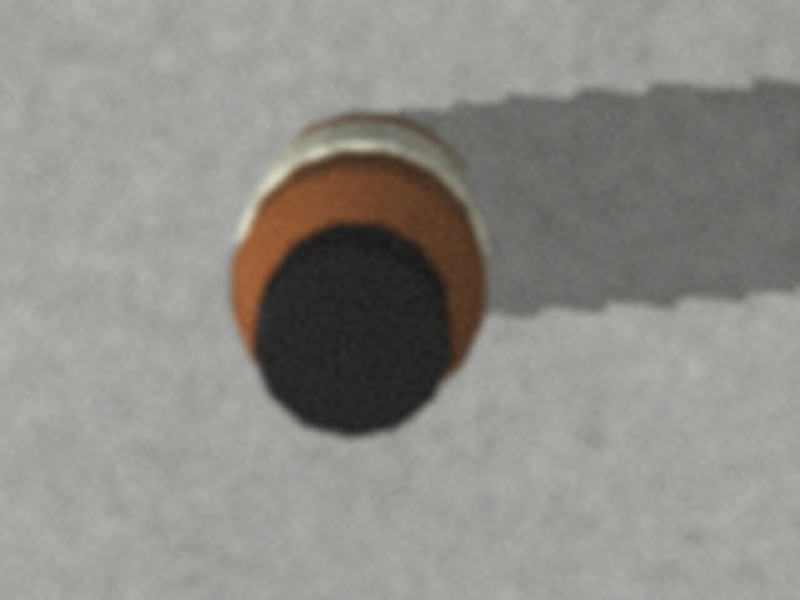

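```bash
python3 -m pendant '[[[-0.0015,0.008,-0.03,0,0.07],[0,0,-0.035,0,0.07],[0,0,-0.035,0,0.07],[0,0,-0.035,0,0.07],[0,0,-0.027,0,0.07],[0,0,0,0,0.07],[0,0,0,0,0.03],[0,0,0,0,0.03],[0,0,0,0,0.03],[0,0,0,0,0.03]]]' 40
python3 - <<'E'
from h import *
im=get_image('wrist')
cv2.imwrite('pics/w9.png',im)
E
```

```text
t: 10.55
ee_pos: [356.6, 319.3, 28.9]
ee_rot: [-3.109, -0.439, -0.005]
contact_force: [-0.0, -0.5, -1.3]
grip_width: 0.454
```

View pics/w9.png

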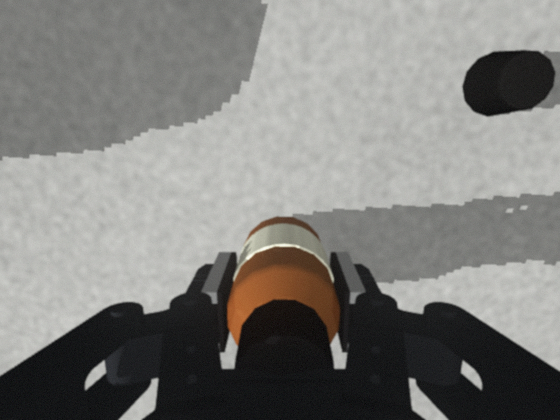

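```bash
python3 -m pendant '[[[0,0,0.015,0,0.03],[0,0,0.03,0,0.03],[0,0,0.035,0,0.03],[0,0,0.035,0,0.03],[0.006,-0.014,0.03,0,0.03],[0.0165,-0.035,0,0,0.03],[0.0165,-0.035,0,0,0.03],[0.0165,-0.035,0,0,0.03],[0.0165,-0.035,0,0,0.03],[0.0165,-0.035,0,0,0.03],[0.0165,-0.035,0,0,0.03],[0.0165,-0.035,0,0,0.03]]]'
python3 -m pendant '[[[0.0165,-0.035,0,0,0.03],[0.0165,-0.035,0,0,0.03],[0.0165,-0.035,0,0,0.03],[0.0165,-0.035,0,0,0.03],[0.0165,-0.035,0,0,0.03],[0.0165,-0.035,0,0,0.03],[0.0125,-0.025,-0.02,0,0.03],[0,0,-0.03,0,0.03],[0,0,0,0,0.03],[0,0,0,0,0.03],[0,0,0,0,0.03]]]'
python3 - <<'E'
from h import *
s=get_state();C=cam('wrist',s);im=get_image('wrist')
print(s['ee_pos'],s['joint_pos'])
for k in(85,0,-85):
  for dx,dy in((0,0),(30,30),(30,-30),(-30,30),(-30,-30)):
    c,q=np.cos(.053),np.sin(.053);X=588.4+c*dx-q*(k+dy);Y=-174.7+q*dx+c*(k+dy)
    cv2.circle(im,tuple(int(v) for v in proj(C,(X,Y,8))),2,(0,0,255),-1)
cv2.imwrite('pics/w10.png',im)
E
```

```text
t: 11.6
ee_pos: [477.1, 57.8, 173.4]
ee_rot: [3.11, 0.44, 0.003]
contact_force: [1.4, 0.5, -1.1]
grip_width: 0.453
t: 12.52
ee_pos: [588.0, -174.8, 123.4]
ee_rot: [-3.11, -0.44, -0.0]
contact_force: [1.1, -0.3, -1.9]
grip_width: 0.456
[ 587.99103725 -174.82994265  123.39962041] [-4.01707815e-01  4.87807550e-01  1.59492994e+00  2.66365498e-04
  1.05864835e+00  8.87607700e-01]
```

View pics/w10.png

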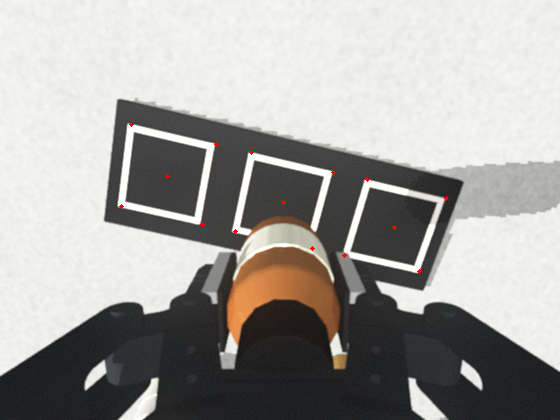

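```bash
python3 -m pendant '[[[0,0,-0.03,0,0.03],[0,0,-0.03,0,0.03],[0,0,-0.015,0,0.03],[0,0,-0.009,0,0.03],[0,0,-0.002,0,0.03],[0,0,0,0,0.03],[0,0,0,0,0.03]]]'

```

```text
t: 13.15
ee_pos: [589.5, -175.5, 38.0]
ee_rot: [3.109, 0.441, 0.004]
contact_force: [-0.6, 1.2, -1.3]
grip_width: 0.453
```

```bash
python3 -m pendant '[[[0,0,-0.0015,0,0.03],[0,0,0,0,0.03],[0,0,0,0,0.06],[0,0,0,0,0.06],[0,0,0,0,0.06],[0,0,0.015,0,0.06],[0,0,0.035,0,0.06],[0,0,0.04,0,0.07],[0,0,0.04,0,0.07],[0,0,0.02,0,0.07]]]'
python3 - <<'E'
from h import *
s=get_state();C=cam('wrist',s);im=get_image('wrist')
print(s['ee_pos'])
c,q=np.cos(.053),np.sin(.053)
for r,z in((20,8),(14,98)):
  for a in np.linspace(0,6.28,40): cv2.circle(im,tuple(int(v) for v in proj(C,(588.4+r*np.cos(a),-174.7+r*np.sin(a),z))),1,(0,255,255),-1)
cv2.imwrite('pics/w11.png',im)
E
```

```text
t: 13.98
ee_pos: [590.3, -176.3, 189.8]
ee_rot: [3.107, 0.439, 0.009]
contact_force: [1.9, -1.4, 0.5]
grip_width: 0.821
[ 590.25815117 -176.32151675  189.80110145]
```

View pics/w11.png

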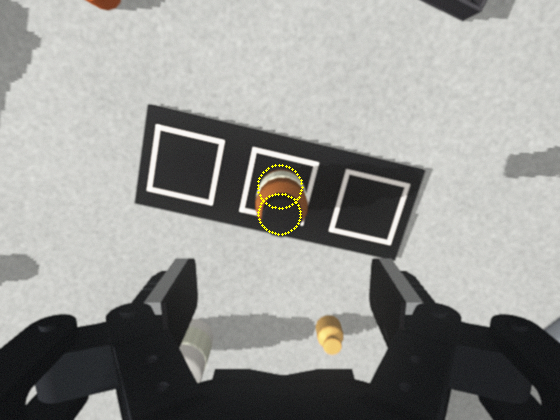

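```bash
python3 -m pendant '[[[-0.035,0.0085,0,0,0.07],[-0.035,0.0085,0,0,0.07],[-0.035,0.0085,0,0,0.07],[-0.035,0.0085,0,0,0.07],[-0.035,0.008,0,0,0.07],[0,0,0,0,0.07],[0,0,0,0,0.07]]]'
python3 - <<'E'
from h import *
s=get_state();C=cam('wrist',s);im=get_image('wrist')
print(s['ee_pos'])
for r,z in((20,0),(14,90)):
  for a in np.linspace(0,6.28,40): cv2.circle(im,tuple(int(v) for v in proj(C,(413.5+r*np.cos(a),-133+r*np.sin(a),z))),1,(0,0,255),-1)
cv2.imwrite('pics/w12.png',im)
E
```

```text
t: 14.62
ee_pos: [410.9, -132.5, 184.5]
ee_rot: [-3.11, -0.439, 0.002]
contact_force: [-0.0, -0.2, -0.7]
grip_width: 0.819
[ 410.91556863 -132.53242332  184.52876884]
```

View pics/w12.png

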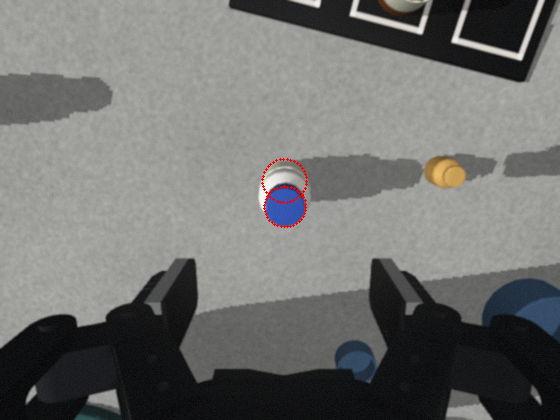

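```bash
python3 -m pendant '[[[0,0,-0.03,0,0.07],[0,0,-0.035,0,0.07],[0,0,-0.035,0,0.07],[0,0,-0.035,0,0.07],[0,0,-0.0225,0,0.07],[0,0,0,0,0.07],[0,0,0,0,0.03],[0,0,0,0,0.03],[0,0,0,0,0.03],[0,0,0,0,0.03]]]' 40
```

```text
t: 15.5
ee_pos: [414.7, -134.1, 28.7]
ee_rot: [3.109, 0.44, 0.005]
contact_force: [-0.2, -0.2, -1.0]
grip_width: 0.458
```

```bash
python3 -m pendant '[[[0,0,0.015,0,0.03],[0,0,0.03,0,0.03],[0,0,0.035,0,0.03],[0,0,0.03,0,0.03],[0.0342,0.0086,0,0,0.03],[0.0342,0.0086,0,0,0.03],[0.0342,0.0086,0,0,0.03],[0.0342,0.0086,0,0,0.03],[0.0342,0.0086,0,0,0.03],[0,0,-0.03,0,0.03],[0,0,-0.01,0,0.03],[0,0,0,0,0.03]]]'
python3 - <<'E'
from h import *
s=get_state();C=cam('wrist',s);im=get_image('wrist')
print(s['ee_pos'])
cv2.circle(im,tuple(int(v) for v in proj(C,(583.9,-89.8,8))),2,(0,0,255),-1)
cv2.imwrite('pics/w13.png',im)
E
```

```text
t: 16.5
ee_pos: [581.8, -89.5, 95.5]
ee_rot: [-3.109, -0.44, 0.007]
contact_force: [-0.6, 0.7, -1.5]
grip_width: 0.46
[581.8221869  -89.50793487  95.53451343]
```

View pics/w13.png

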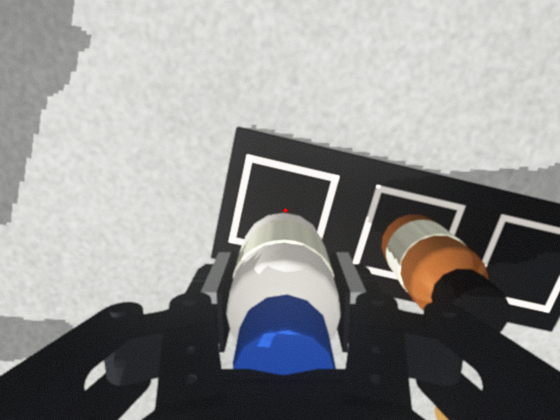

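```bash
python3 -m pendant '[[[0,0,-0.03,0,0.03],[0,0,-0.02,0,0.03],[0,0,-0.009,0,0.03],[0,0,-0.0035,0,0.03],[0,0,0,0,0.03],[0,0,0,0,0.03],[0,0,0,0,0.056],[0,0,0,0,0.056],[0,0,0,0,0.056],[0,0,0.015,0,0.056],[0,0,0.035,0,0.056],[0,0,0.04,0,0.056]]]'
python3 -m pendant '[[[0,0,0.04,0,0.07],[0,0,0.02,0,0.07],[0,0,0,0,0.07]]]'
python3 - <<'E'
from h import *
s=get_state();C=cam('wrist',s);im=get_image('wrist')
print(s['ee_pos'])
for r,z in((20,8),(14,98)):
  for a in np.linspace(0,6.28,40): cv2.circle(im,tuple(int(v) for v in proj(C,(583.9+r*np.cos(a),-89.8+r*np.sin(a),z))),1,(0,0,255),-1)
cv2.imwrite('pics/w14.png',im)
E
```

```text
t: 17.55
ee_pos: [582.0, -89.9, 123.6]
ee_rot: [-3.108, -0.439, 0.008]
contact_force: [1.5, 0.4, -0.3]
grip_width: 0.651
t: 17.8
ee_pos: [587.8, -91.4, 190.8]
ee_rot: [3.107, 0.439, 0.015]
contact_force: [1.1, 0.2, 0.4]
grip_width: 0.819
[587.84667393 -91.36925036 190.78980248]
```

View pics/w14.png

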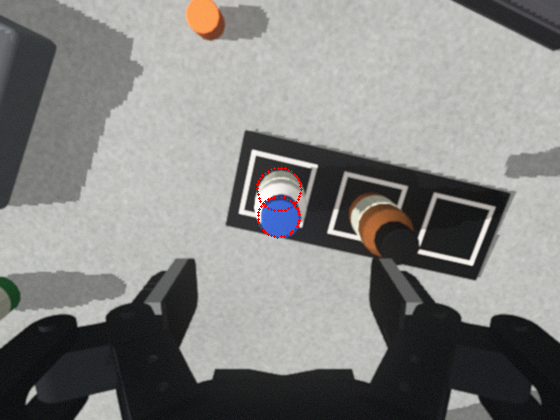

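```bash
python3 -m pendant '[[[-0.0225,0.0295,0,0,0.07],[-0.0225,0.0295,0,0,0.07],[-0.0225,0.0295,0,0,0.07],[-0.0225,0.0295,0,0,0.07],[-0.0225,0.0295,0,0,0.07],[-0.0225,0.0295,0,0,0.07],[-0.0225,0.0295,0,0,0.07],[-0.0215,0.0305,0,0,0.07],[0,0,0,0,0.07],[0,0,0,0,0.07]]]'
python3 - <<'E'
from h import *
s=get_state();C=cam('wrist',s);im=get_image('wrist')
print(s['ee_pos'])
for r,z in((20,0),(14,90)):
  for a in np.linspace(0,6.28,40): cv2.circle(im,tuple(int(v) for v in proj(C,(405+r*np.cos(a),147+r*np.sin(a),z))),1,(0,0,255),-1)
cv2.imwrite('pics/w15.png',im)
E
```

```text
t: 18.68
ee_pos: [402.7, 147.6, 183.6]
ee_rot: [3.11, 0.446, -0.005]
contact_force: [0.1, -0.2, -0.5]
grip_width: 0.82
[402.7085836  147.58066719 183.57292797]
```

View pics/w15.png

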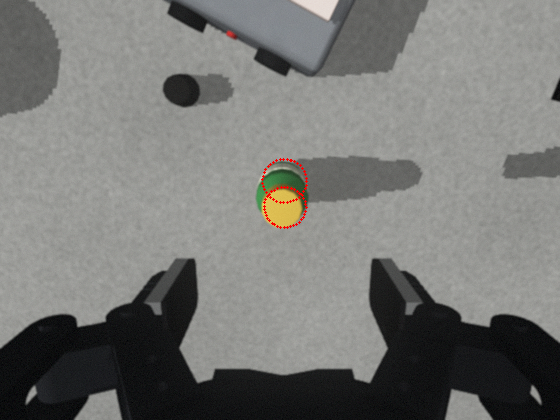

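```bash
python3 -m pendant '[[[0,0.001,-0.03,0,0.07],[0,0,-0.035,0,0.07],[0,0,-0.035,0,0.07],[0,0,-0.035,0,0.07],[0,0,-0.0225,0,0.07],[0,0,0,0,0.07],[0,0,0,0,0.03],[0,0,0,0,0.03],[0,0,0,0,0.03],[0,0,0,0,0.03]]]' 40
```

```text
t: 19.57
ee_pos: [406.5, 147.6, 28.6]
ee_rot: [-3.111, -0.439, -0.005]
contact_force: [-0.2, -0.3, -1.6]
grip_width: 0.456
```

```bash
python3 -m pendant '[[[0,0,0.015,0,0.03],[0,0,0.03,0,0.03],[0,0,0.035,0,0.03],[0,0,0.035,0,0.03],[0,0,0.033,0,0.03],[0.0157,-0.034,0,0,0.03],[0.0157,-0.034,0,0,0.03],[0.0157,-0.034,0,0,0.03],[0.0157,-0.034,0,0,0.03],[0.0157,-0.034,0,0,0.03],[0.0157,-0.034,0,0,0.03],[0.0157,-0.034,0,0,0.03]]]'
python3 -m pendant '[[[0.0157,-0.034,0,0,0.03],[0.0157,-0.034,0,0,0.03],[0.0157,-0.034,0,0,0.03],[0.0157,-0.034,0,0,0.03],[0.0157,-0.034,0,0,0.03],[0,0,-0.02,0,0.03],[0,0,-0.03,0,0.03],[0,0,0,0,0.03],[0,0,0,0,0.03]]]'
python3 - <<'E'
from h import *
s=get_state();C=cam('wrist',s);im=get_image('wrist')
print(s['ee_pos'])
cv2.circle(im,tuple(int(v) for v in proj(C,(592.9,-259.6,8))),2,(0,0,255),-1)
cv2.imwrite('pics/w16.png',im)
E
```

```text
t: 20.57
ee_pos: [515.5, -92.2, 176.6]
ee_rot: [3.11, 0.44, 0.003]
contact_force: [-0.1, 0.9, -1.1]
grip_width: 0.457
t: 21.32
ee_pos: [591.7, -259.4, 124.5]
ee_rot: [-3.108, -0.439, 0.005]
contact_force: [0.6, -0.3, -1.1]
grip_width: 0.455
[ 591.73752114 -259.40683312  124.53747217]
```

View pics/w16.png

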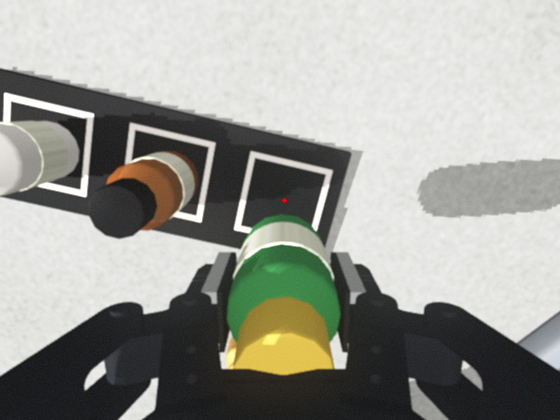

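```bash
python3 -m pendant '[[[0,0,-0.03,0,0.03],[0,0,-0.03,0,0.03],[0,0,-0.018,0,0.03],[0,0,-0.009,0,0.03],[0,0,-0.0035,0,0.03],[0,0,0,0,0.03],[0,0,0,0,0.03],[0,0,0,0,0.056],[0,0,0,0,0.056],[0,0,0,0,0.056],[0,0,0.015,0,0.056],[0,0,0.035,0,0.056]]]'
python3 -m pendant '[[[0,0,0.04,0,0.056],[0,0,0.04,0,0.07],[0,0,0.02,0,0.07],[0,0,0,0,0.07],[-0.035,0,0.01,0,0.07],[-0.035,0,0.01,0,0.07],[-0.035,0,0.01,0,0.07],[0,0,0,0,0.07],[0,0,0,0,0.07],[0,0,0,0,0.07]]]'
python3 - <<'E'
from h import *
s=get_state();C=cam('wrist',s);im=get_image('wrist');top=get_image('top');sc=get_image('scene')
print(s['ee_pos'])
def ring(im,C,x,y,r,z):
  for a in np.linspace(0,6.28,40): cv2.circle(im,tuple(int(v) for v in proj(C,(x+r*np.cos(a),y+r*np.sin(a),z))),1,(0,0,255),-1)
for x,y in((583.9,-89.8),(588.4,-174.7),(592.9,-259.6)):
  ring(im,C,x,y,20,8);ring(im,C,x,y,14,98)
cv2.imwrite('pics/w17.png',im);cv2.imwrite('pics/top2.png',top);cv2.imwrite('pics/scene2.png',sc)
E
```

```text
t: 22.37
ee_pos: [590.4, -258.7, 81.2]
ee_rot: [-3.105, -0.439, 0.011]
contact_force: [0.1, -0.5, 0.3]
grip_width: 0.654
t: 23.2
ee_pos: [488.9, -260.6, 214.7]
ee_rot: [3.111, 0.439, 0.001]
contact_force: [0.8, 0.1, -0.5]
grip_width: 0.817
[ 488.9445741  -260.61987855  214.68264974]
```

View pics/w17.png

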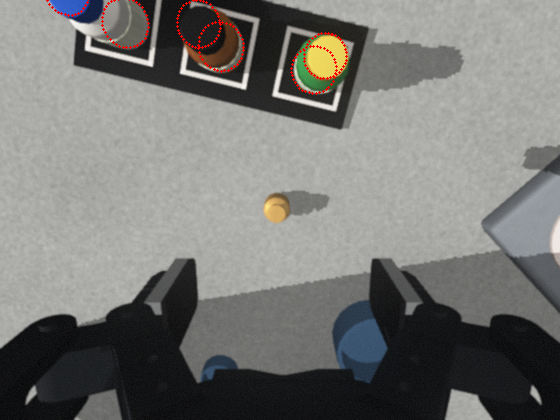

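View pics/top2.png

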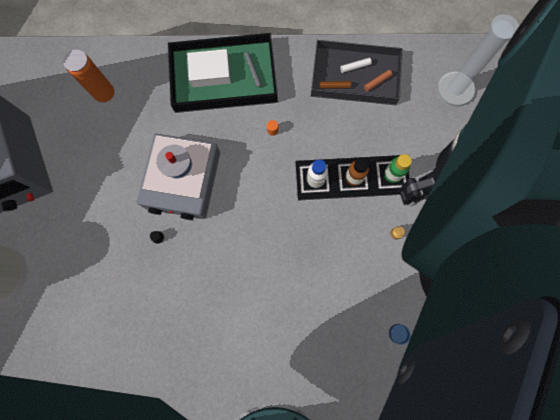

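View pics/scene2.png

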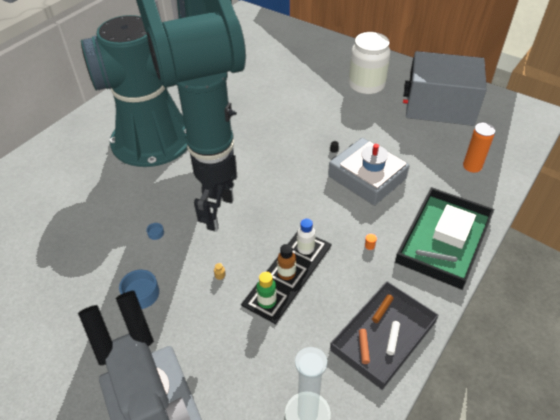

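```bash
python3 -c "
from station import *
print(get_state()['contact_force']);print(job_done())"
```

```text
[ 0.36879568  0.06054057 -0.98299952]
the job is handed in; nothing more can be done
None
```

The staining station is set out and the job is handed in, at about 23 s of the 99 s allowed. The system gave no verdict.

- **Dish and lid:** I took the middle of the three blue dishes, stood it in the middle of the warmer's plate and put the steel lid on its rim. The wrist picture taken after release showed the lid flat and centred to within about 2 mm of where I had measured the dish.
- **Bottles:** White is in the left square, amber in the middle and green in the right. In the last wrist, top and scene pictures each stands upright within its outline, a few mm or less from its centre. The gripper is clear of everything.
- **Bystanders:** The weight, stopper and pot show at the same pixels in the top view as at the start.

**Checks that disagreed:**
- My first position for the amber bottle, averaged from the top and scene cameras, was about 8 mm off in y. I corrected it from the wrist picture before gripping.
- I came down on the dish about 8 mm off in y, because I had taken the arm's lagging pose for its commanded one. The jaws shifted the dish as they closed, and it was placed correctly.

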